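# Close a staff badge in the desk press and hold it ejected

## Task

Close the badge in the desk press: pull the long sprung handle all the way down, then ease it slowly back up to its rest without letting it snap up. Then swing the short cam lever straight up, to the point where the ejector lifts the badge highest out of the die, and finish holding the lever there (it is sprung and falls back if let go), so a colleague can take the badge. Keep the badge lying on the ejector and leave the mouse, mug and tray alone.

Things in the scene. Friction and masses are not known exactly. Their poses are not given: they have to be found in the camera images.
- press: Grey C-frame badge press fixed to the desk; base 120 (x) x 290 (y) x 20 mm, origin on the desk under the centre of its round die nest. z up, own x away from the robot, y to its left at yaw 0; yaw varies. Column at y -105 mm, 50 x 46; head over the nest z 115-150, y -130 to +35, x +-23; nest ring diameter 84, bore 61, rim at z 36; cam bearing block x -44 to -68, y +-38, top z 95.
- pull_handle (a joint): Long sprung handle: 0 = up at rest, 0.62 = fully down (both stops; over 0.57 counts as down). Steel arm 240 mm from the column's hinge towards +y in the plane x = 0, 0.5 rad above level at rest, 0.12 below when down; black grip bar at its end. Spring: 1 N at the bar at rest, 8 N down. Let go from over about 0.1 it snaps up; over 1.2 rad/s (0.29 m/s at the bar) upwards is a snap.
- pull_grip (a point): Place to hold the pull handle: on the axis of its black round grip bar, diameter 18 mm, lying along the press's x and sticking out to +x (free from x +11 to +89 mm, this point at +55). At rest at y +111, z +290 mm in the press frame. Can be gripped from above, fingers closing along the press's y. The bar turns with the handle.
- pull_hinge (a point): Point on the pull handle's hinge axis (parallel to the press's x) at the x of pull_grip: (+55, -100, +175) mm in the press frame, 240 mm from pull_grip, which circles about it in the press's y-z plane, downwards as the joint value grows.
- cam_lever (a joint): Short cam lever: 0 = lying at rest, pointing to the press's -y, 0.3 rad above level; 1.27 = straight up, highest lift; 1.9 = far stop past the top, where the ejector is lower again. Steel, 100 mm long, on the press's robot side, with a dark eccentric disc and a black grip bar. A spring pulls it back to 0 from anywhere (about 4 N at the bar).
- cam_grip (a point): Place to hold the cam lever: on the axis of its black round grip bar, diameter 16 mm, lying along the press's x and sticking out to -x (free from x -90 to -145 mm, this point at -120). Press frame: y -96, z +85 mm at rest; y 0, z +155 upright. Can be gripped from above, fingers closing along the press's y; the bar turns with the lever, between the fingers.
- cam_axis (a point): Point on the cam lever's pivot axis (parallel to the press's x) at the x of cam_grip: (-120, 0, +55) mm in the press frame, 100 mm from cam_grip, which circles about it in the press's y-z plane, first up, then towards +y as the joint value grows.
- badge: Round white badge, diameter 58, height 7 mm, origin at the centre of its underside, loose on the ejector pad in the die nest. Its underside is 26 mm above the desk at rest and 43 mm with the cam lever straight up. It must stay in the middle of the nest; no need to touch it.
- mouse: Bystander: black computer mouse 100 x 60 x 33 mm, loose on the desk right of the press; origin under its centre.
- mug: Bystander: white mug, diameter 80, height 95 mm, loose on the desk left of the press, on the robot's side; origin under its centre.
- tray: Bystander: grey open tray 100 x 150 x 28 mm with badge blanks, loose on the desk left of the press; origin under its centre.

How it is judged:
By the outcome, as a careful person would: the job done as asked, in the order asked, and still so for the second after the job is handed in, while the arm keeps its last pose, push and grip.
It also fails if it takes over 61 s, if anything falls off the work surface, if the arm or the gripper's body presses on something with over 40 N, if the wrist force passes 120 N, or if a joint passes its speed limit or range.

## Robot

A 7-joint arm with a two-finger parallel gripper is mounted at the origin on the work surface. World frame = base frame: x ahead of the robot, y to its left, z up, the work surface at z = 0. Lengths are in m, angles in rad, forces in N, time in s.
With the tool pointing down it reaches from about 0.35 to 0.9 m from the base axis. Payload 19.9 kg.
Tool frame: the origin (TCP) lies at the very end of the fingers, on their centre line; the grasp point (between the pads) lies robot.grip_point_offset behind it (robot.grip_point_offset is the distance from the TCP to the grasp point, in m); z points along the fingers, y is the line along which they close (so a half turn about z gives the same grasp; the last joint's range is limited). The gripper opens to 85 mm and grips with 20 to 120 N. Pads are 22 mm wide; open, the fingers measure 114 mm over their backs; the gripper's body (76 mm by 85 mm) begins 54 mm behind the grasp point. The pads swing forward as they close: fully open they stand 13 mm farther back than shut.
Start: joints at [1.183, 0.417, -0.01, 1.614, 0.005, 1.111, -0.053], TCP at [0.212, -0.588, 0.231] pointing down, gripper open.
Joint ranges: [-2.81, 2.81], [-0.39, 2.02], [-1.27, 1.25], [0.06, 2.57], [-1.19, 4.33], [0.19, 2], [-2.82, 2.82]. Speed limits (rad/s): [1.89, 1.89, 2.39, 2.39, 3.01, 3.01, 3.01].

## Interface

Orientations are given as [roll, pitch, yaw] about the fixed x, y, z axes, in that order (R = Rz(yaw) Ry(pitch) Rx(roll)).
In Python, from plant import robot, read_camera, ticket gives the robot as it stands.
- The arm moves only by the tool arm_command, never from a script. Its argument "plan" is a list that holds one entry, the list of rows, each a list of 7 numbers: the shift along the tool's x, y, z scaled (see below), then the turn, a rotation vector about the tool's x, y, z scaled (see below), then the opening, from 0 (shut) to 1 (fully open). In form: [[[x, y, z, rx, ry, rz, gripper], ...]]. A call has 1 to 12 rows; each row shifts and turns the commanded pose from where the row before left it, along the tool's axes as they then stand; what a row does not reach is not made up. The controller multiplies each number of a shift by 0.02 m and each number of a turn by 0.1 rad. A row lasts 1/12 s, in which the tool goes at most 41.7 mm and 7.16 degrees, less where a joint would pass 70% of its speed; a pose out of reach is approached as far as the arm can. A call with a number of a shift or a turn outside -1 to 1 is refused whole. A call with a gripper value outside its range is refused whole. The fingers move at their own pace and stop on an object; the grip force is fixed at half the most. Time passes only in rows, so rows that do not move let the fingers close. It gives the time, the measured TCP pose, the force, the opening and the grip force at its end, in the units of the state.
- robot.read_state(): the state, without advancing time (a new reading comes with each control period).
- read_camera(name): name is "side" or "top" or "wrist"; returns a dict with "img" (420x560x3 uint8, red, green, blue), "camera_matrix" (3x3 intrinsics, pixels), "pose" (4x4, takes a point from camera to world coordinates); the wrist camera has in their place "T_tool_cam" (4x4, takes a point from camera to tool coordinates, whose origin is the TCP and whose axes are the flange's). Camera axes: x right, y down, z forward; pixel columns grow to the right and rows downward; lengths in m; the calibration is good to about 2 mm. A picture is of the moment at which its call begins: read the wrist's pose just before it. There is no depth.
- ticket.finish_job(): hands the job in; it is judged then, once.
The state is a dict: "clock": time; "joint_pos": joint angles; "dq": joint speeds; "joint_efforts": joint torques, N m; "position": TCP position; "tool_rot": TCP orientation; "wrist_force": force on the tool from outside, world axes, zero at the start; "wrist_torque": the same for the moment, N m; "grip_width": finger opening in m; "gripper_force": force on a finger pad.
Only numpy, scipy, OpenCV 4.12 (cv2) and the standard library are available. Lean on these libraries where they do the work, as an engineer would, in place of code of your own. Each camera call takes 0.05 s, during which the arm holds its last target. There are 200 camera calls.

## Working session

There is one attempt and no reset: what is moved stays moved. The work goes in short steps, Python scripts to look and compute and a tool call to move; the robot and the scene stay as the last step left them, time stands still between calls to the robot, and variables do not carry over. Pictures are saved under pics/ and viewed, at most 10 in all, crops included, and the job is handed in when it is done.

Besides the shell and the picture viewer there is one more tool, called by a JSON object that holds its "method" and its "body", one argument or row to a line. arm_command: Moves the arm, as the interface text tells. Shifts and turns lie within -1 to 1; 1 stands for 0.02 m of shift or 0.1 rad of turn. Its arguments: {"type":"object","properties":{"plan":{"type":"array"}},"required":["plan"]}

```bash
mkdir -p pics; cat > h.py <<'E'
import numpy as np, cv2
from plant import robot, read_camera, ticket
E
python3 - <<'E'
from h import *
s=robot.read_state();print(s);print(robot.grip_point_offset)
for n in("top","side"):
    c=read_camera(n);cv2.imwrite(f"pics/{n}0.png",c["img"][:,:,::-1]);np.savez(f"{n}0.npz",**c);print(n,c["camera_matrix"],c["pose"])
E
```

```text
{'clock': 0.0, 'joint_pos': array([ 1.18352709,  0.41797005, -0.01032546,  1.61419031,  0.00469591,
        1.11067561, -0.05298191]), 'dq': array([-9.16866468e-05,  5.54848434e-04,  4.06502859e-04,  1.33759770e-03,
        3.09181065e-04, -2.37596907e-03, -3.21285673e-04]), 'joint_efforts': array([ 1.89898368e-03, -8.64450359e+01,  6.80008270e-01, -4.34917116e+01,
        1.91687455e-02,  7.45614903e-03,  6.15540625e-05]), 'position': array([ 0.2117103 , -0.58767913,  0.23065583]), 'tool_rot': array([-3.14037592e+00,  7.84150478e-05,  3.45814399e-01]), 'wrist_force': array([-0.3251382 ,  0.09399204,  0.1764807 ]), 'wrist_torque': array([ 0.02833164,  0.0125087 , -0.04914477]), 'gripper_force': 0.0, 'grip_width': 0.08546827561085554}
0.0187
top [[386.93277878   0.         285.87597092]
 [  0.         386.93277878 213.35717207]
 [  0.           0.           1.        ]] [[ 0.00788207 -0.97288769  0.23114373  0.35818095]
 [-0.99996501 -0.00702062  0.00454916 -0.02724603]
 [-0.00280305 -0.2311715  -0.97290898  1.08465283]
 [ 0.          0.          0.          1.        ]]
side [[518.54348764   0.         282.45461197]
 [  0.         518.54348764 210.46330397]
 [  0.           0.           1.        ]] [[-0.68032746 -0.4637507   0.56752959 -0.11898242]
 [-0.73288545  0.42435444 -0.53179153  0.6256262 ]
 [ 0.00578499 -0.77772656 -0.62857612  0.92741717]
 [ 0.          0.          0.          1.        ]]
```

View pics/top0.png

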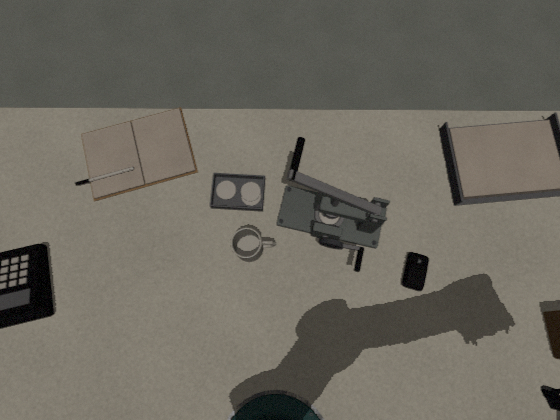

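View pics/side0.png

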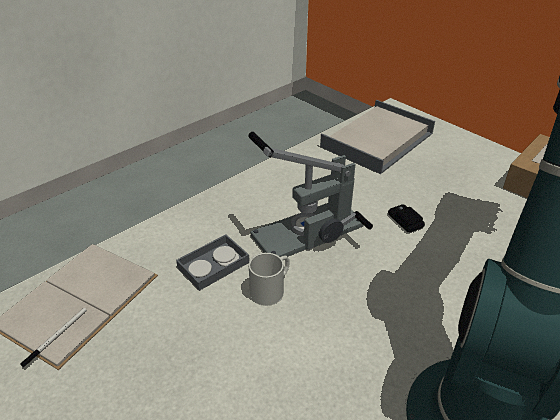

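The top view shows the pull grip bar at about (301,140)-(293,178) and the cam bar at (361,248)-(358,270). In the side view they are at (250,134)-(271,155) and (358,212)-(371,228). I'll fit the press pose from these bars.

```bash
cat >> h.py <<'E'
def proj(c,P):
    T=np.linalg.inv(c["pose"]);q=(T[:3,:3]@np.atleast_2d(P).T).T+T[:3,3];u=q@c["camera_matrix"].T
    return u[:,:2]/u[:,2:]
def blob(img,x0,x1,y0,y1,th=30):
    m=np.zeros(img.shape[:2],np.uint8);m[y0:y1,x0:x1]=(img[y0:y1,x0:x1].max(2)<th)
    n,l,s,ce=cv2.connectedComponentsWithStats(m);k=1+s[1:,4].argmax()
    p=np.argwhere(l==k)[:,::-1].astype(float);c=p.mean(0);d=np.linalg.svd(p-c,full_matrices=0)[2][0];t=(p-c)@d
    return c,c+d*t.min(),c+d*t.max(),len(p)
def W(p,P): # press->world
    c,s=np.cos(p[2]),np.sin(p[2]);P=np.atleast_2d(P)
    return P@np.array([[c,-s,0],[s,c,0],[0,0,1]]).T+[p[0],p[1],0]
E
python3 - <<'E'
from h import *
from scipy.optimize import least_squares
t=np.load("top0.npz");s=np.load("side0.npz")
obs=[(t,blob(t["img"],285,310,130,182),1),(t,blob(t["img"],352,368,244,275),0),(s,blob(s["img"],244,276,128,160),1),(s,blob(s["img"],352,376,206,232),0)]
for o in obs: print([np.round(v,1) for v in o[1]])
def model(p,k):
    return W(p,[[.050,.111,.290]] if k else [[-.1175,-.096,.085]])
f=lambda p:np.concatenate([(proj(c,model(p,k))[0]-b[0]) for c,b,k in obs])
r=least_squares(f,[.6,-.1,0]);print(r.x,np.round(r.fun,1))
p=r.x
for c in(t,s):
    print(proj(c,W(p,[[.011,.111,.29],[.089,.111,.29],[-.09,-.096,.085],[-.145,-.096,.085]])).round(1).tolist())
for n,P in dict(pull=[.055,.111,.29],hinge=[.055,-.1,.175],cam=[-.12,-.096,.085],axis=[-.12,0,.055]).items(): print(n,W(p,P).round(4))
E
```

```text
[array([297. , 155.4]), array([301. , 137.2]), array([291.7, 178.9]), np.int64(252)]
[array([358.6, 258.9]), array([361., 247.]), array([356.3, 270.1]), np.int64(109)]
[array([258., 141.]), array([248.8, 133.2]), array([271.7, 152.5]), np.int64(156)]
[array([362.9, 220.1]), array([354.5, 212.6]), array([370.8, 227.3]), np.int64(122)]
[ 0.60943473 -0.14321893 -0.21074581] [-0.7 -1.7  0.5  0.7  0.2  0.9  0.9 -0.1]
[[292.4, 170.1], [299.9, 137.5], [360.9, 249.2], [357.2, 270.0]]
[[266.4, 149.7], [250.3, 134.5], [357.1, 214.1], [370.5, 226.2]]
pull [[ 0.6864 -0.0462  0.29  ]]
hinge [[ 0.6423 -0.2525  0.175 ]]
cam [[ 0.472 -0.212  0.085]]
axis [[ 0.4921 -0.1181  0.055 ]]
```

{"method": "arm_command", "body": {
  "plan": [
    [[0,0,-1,0,0,1,1],[0,0,-1,0,0,1,1],[0,0,-1,0,0,1,1],[0,0,-1,0,0,1,1],[0,0,-1,0,0,1,1],[0,0,-1,0,0,0.57,1],[0,-0.6,-0.3,0,0,0,1],[0.5,-0.9,0,0,0,0,1],[0.5,-0.9,0,0,0,0,1],[0.5,-0.9,0,0,0,0,1],[0.5,-0.9,0,0,0,0,1],[0.5,-0.9,0,0,0,0,1]]
  ]
}}

```text
clock: 1.1
position: [0.2826, -0.4973, 0.3566]
tool_rot: [-3.141, 0.001, -0.21]
wrist_force: [-0.3, 0.0, -0.6]
grip_width: 0.0847
gripper_force: 0.0
```

{"method": "arm_command", "body": {
  "plan": [
    [[0.5,-0.9,0,0,0,0,1],[0.5,-0.9,0,0,0,0,1],[0.5,-0.9,0,0,0,0,1],[0.5,-0.9,0,0,0,0,1],[0.5,-0.9,0,0,0,0,1],[0.5,-0.9,0,0,0,0,1],[0.5,-0.9,0,0,0,0,1],[0.5,-0.9,0,0,0,0,1],[0.5,-0.9,0,0,0,0,1],[0.5,-0.9,0,0,0,0,1],[0.5,-0.9,0,0,0,0,1],[0.5,-0.9,0,0,0,0,1]]
  ]
}}

```text
clock: 2.1
position: [0.445, -0.3113, 0.3566]
tool_rot: [-3.141, 0.001, -0.21]
wrist_force: [0.3, 0.4, 0.6]
grip_width: 0.0851
gripper_force: 0.0
```

{"method": "arm_command", "body": {
  "plan": [
    [[0.6,-1,0,0,0,0,1],[0.6,-1,0,0,0,0,1],[0.6,-1,0,0,0,0,1],[0.6,-1,0,0,0,0,1],[0.6,-1,0,0,0,0,1],[0.6,-1,0,0,0,0,1],[0.6,-1,0,0,0,0,1],[0.6,-1,0,0,0,0,1],[0.6,-1,0,0,0,0,1],[0.6,-1,0,0,0,0,1],[0.4,-0.6,0,0,0,0,1],[0,0,0,0,0,0,1]]
  ]
}}

```text
clock: 3.1
position: [0.6155, -0.1291, 0.3563]
tool_rot: [-3.14, 0.001, -0.206]
wrist_force: [1.1, -0.3, -0.0]
grip_width: 0.0853
gripper_force: 0.0
```

```bash
python3 - <<'E'
from h import *
s=robot.read_state();print(s["position"],s["tool_rot"],s["joint_pos"].round(2))
c=read_camera("wrist");cv2.imwrite("pics/w1.png",c["img"][:,:,::-1]);np.savez("w1.npz",st=s["position"],rot=s["tool_rot"],**c);print(c["T_tool_cam"].round(3),c["camera_matrix"])
E
```

```text
[ 0.61546012 -0.12908264  0.35625769] [-3.14036903e+00  1.30874202e-03 -2.06406758e-01] [ 0.35  0.36 -0.26  1.43  0.09  1.37 -1.69]
[[ 0.    -0.945 -0.327  0.085]
 [ 1.    -0.     0.001 -0.   ]
 [-0.001 -0.327  0.945 -0.144]
 [ 0.     0.     0.     1.   ]] [[342.76105753   0.         278.4919075 ]
 [  0.         342.76105753 206.50721246]
 [  0.           0.           1.        ]]
```

View pics/w1.png

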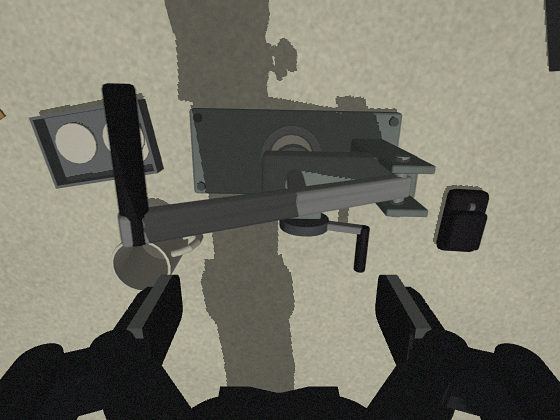

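The wrist view shows the pull bar running from (119,86) to about (132,215), with the cam bar at (363,228)-(360,270). I'll refine the pose with rays from this view.

```bash
cat >> h.py <<'E'
from scipy.spatial.transform import Rotation as Ro
def wrist(f):
    w=dict(np.load(f));T=np.eye(4);T[:3,:3]=Ro.from_euler("xyz",w["rot"]).as_matrix();T[:3,3]=w["st"];w["pose"]=T@w["T_tool_cam"];return w
def ray(c,uv,z):
    d=c["pose"][:3,:3]@np.linalg.solve(c["camera_matrix"],[*uv,1]);o=c["pose"][:3,3];return o+d*(z-o[2])/d[2]
E
python3 - <<'E'
from h import *
from scipy.optimize import least_squares
t=np.load("top0.npz");s=np.load("side0.npz");w=wrist("w1.npz")
bp=blob(w["img"],95,150,75,214,40);bc=blob(w["img"],350,372,236,275,40);print(bp,bc)
for b,z in((bp,.29),(bc,.085)): print([ray(w,q,z).round(4).tolist() for q in b[:3]])
p=[.6094,-.1432,-.2107]
print(proj(w,W(p,[[.02,.111,.29],[.089,.111,.29],[-.09,-.096,.085],[-.145,-.096,.085]])).round(1).tolist())
A=ray(w,bp[1],.29);B=ray(w,bp[2],.29);d=A-B;print("yaw",np.arctan2(d[1],d[0]))
# base corner bolts at z .02, wrist+top
print([ray(w,q,.02).round(4).tolist() for q in((191,108),(191,193),(401,112))])
E
```

```text
(array([125.46356784, 147.30753769]), array([116.82286324,  82.42548344]), array([134.40019431, 214.41163517]), 3980) (array([360.42782152, 253.42519685]), array([362.34731498, 235.50172606]), array([358.52814182, 271.16365459]), 381)
[[0.6842, -0.0477, 0.29], [0.7206, -0.0558, 0.29], [0.6415, -0.0381, 0.29]]
[[0.4698, -0.2108, 0.085], [0.4955, -0.2167, 0.085], [0.4435, -0.2048, 0.085]]
[[129.8, 198.9], [113.3, 85.1], [363.0, 231.3], [359.6, 268.3]]
yaw -0.2197298036699133
[[0.6973, -0.0254, 0.02], [0.5823, 0.0089, 0.02], [0.6341, -0.3018, 0.02]]
```

{"method": "arm_command", "body": {
  "plan": [
    [[0.5,-0.9,0,0,0,0.08,1],[0.6,-1,0,0,0,0,1],[0.6,-1,0,0,0,0,1],[0.5,-1,0,0,0,0,1],[0.38,-0.83,0,0,0,0,1],[0,0,0.5,0,0,0,1],[0,0,0.7,0,0,0,1],[0,0,0.7,0,0,0,1],[0,0,0.7,0,0,0,1],[0,0,0.7,0,0,0,1],[0,0,0.5,0,0,0,1],[0,0,0.4,0,0,0,1]]
  ]
}}

```text
clock: 4.15
position: [0.6844, -0.0523, 0.2722]
tool_rot: [3.141, 0.001, -0.22]
wrist_force: [-0.5, 0.0, -1.1]
grip_width: 0.0857
gripper_force: 0.0
```

```bash
python3 - <<'E'
from h import *
s=robot.read_state();print(s["position"],s["tool_rot"],s["wrist_force"])
c=read_camera("wrist");cv2.imwrite("pics/w2.png",c["img"][:,:,::-1])
E
```

```text
[ 0.68443377 -0.0522585   0.27216716] [ 3.14089633e+00  9.53280652e-04 -2.20068953e-01] [-0.48674927  0.04499259 -1.11641568]
```

View pics/w2.png

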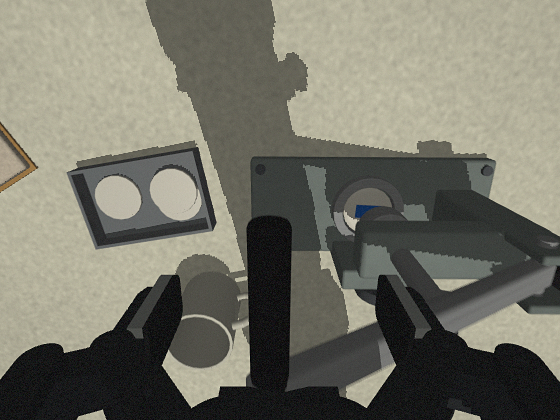

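The wrist view shows the pull bar between the fingers, at column 269 against a centre line of 279. I'll shift 5 mm and close.

{"method": "arm_command", "body": {
  "plan": [
    [[0,-0.25,0.05,0,0,0,0.6],[0,0,0,0,0,0,0.3],[0,0,0,0,0,0,0],[0,0,0,0,0,0,0],[0,0,0,0,0,0,0],[0,0,0,0,0,0,0],[0,0,0,0,0,0,0],[0,0,0,0,0,0,0]]
  ]
}}

```text
clock: 4.87
position: [0.686, -0.0477, 0.272]
tool_rot: [3.14, 0.0, -0.221]
wrist_force: [-1.1, -6.8, -2.8]
grip_width: 0.0165
gripper_force: 58.6
```

```bash
python3 - <<'E'
import numpy as np
# path in press frame, tool -y = +press y, tool z = down ; units 0.02
N=26;q=np.linspace(0,.62,N+1);a=.5-q
y=.24*np.cos(a);z=.24*np.sin(a)
print(np.c_[q[1:],-np.diff(y)/.02,-np.diff(z)/.02].round(2).tolist())
E
```

```text
[[0.02, -0.13, 0.25], [0.05, -0.13, 0.26], [0.07, -0.12, 0.26], [0.1, -0.12, 0.26], [0.12, -0.11, 0.26], [0.14, -0.1, 0.27], [0.17, -0.1, 0.27], [0.19, -0.09, 0.27], [0.21, -0.08, 0.27], [0.24, -0.08, 0.28], [0.26, -0.07, 0.28], [0.29, -0.06, 0.28], [0.31, -0.06, 0.28], [0.33, -0.05, 0.28], [0.36, -0.04, 0.28], [0.38, -0.04, 0.28], [0.41, -0.03, 0.28], [0.43, -0.02, 0.29], [0.45, -0.02, 0.29], [0.48, -0.01, 0.29], [0.5, -0.0, 0.29], [0.52, 0.0, 0.29], [0.55, 0.01, 0.29], [0.57, 0.02, 0.29], [0.6, 0.02, 0.29], [0.62, 0.03, 0.28]]
```

{"method": "arm_command", "body": {
  "plan": [
    [[0,-0.13,0.25,0,0,0,0],[0,-0.13,0.26,0,0,0,0],[0,-0.12,0.26,0,0,0,0],[0,-0.12,0.26,0,0,0,0],[0,-0.11,0.26,0,0,0,0],[0,-0.1,0.27,0,0,0,0],[0,-0.1,0.27,0,0,0,0],[0,-0.09,0.27,0,0,0,0],[0,-0.08,0.27,0,0,0,0],[0,-0.08,0.28,0,0,0,0],[0,-0.07,0.28,0,0,0,0],[0,-0.06,0.28,0,0,0,0]]
  ]
}}

```text
clock: 5.87
position: [0.6914, -0.0245, 0.2085]
tool_rot: [3.14, -0.001, -0.221]
wrist_force: [-3.1, -8.1, 4.7]
grip_width: 0.0159
gripper_force: 58.4
```

{"method": "arm_command", "body": {
  "plan": [
    [[0,-0.06,0.28,0,0,0,0],[0,-0.05,0.28,0,0,0,0],[0,-0.04,0.28,0,0,0,0],[0,-0.04,0.28,0,0,0,0],[0,-0.03,0.28,0,0,0,0],[0,-0.02,0.29,0,0,0,0],[0,-0.02,0.29,0,0,0,0],[0,-0.01,0.29,0,0,0,0],[0,0,0.29,0,0,0,0],[0,0,0.29,0,0,0,0],[0,0.01,0.29,0,0,0,0],[0,0.02,0.29,0,0,0,0]]
  ]
}}

```text
clock: 6.87
position: [0.6925, -0.0205, 0.1401]
tool_rot: [3.139, -0.001, -0.221]
wrist_force: [-6.3, -10.4, 9.7]
grip_width: 0.016
gripper_force: 61.5
```

{"method": "arm_command", "body": {
  "plan": [
    [[0,0.02,0.29,0,0,0,0],[0,0.03,0.28,0,0,0,0],[0,0.01,0.1,0,0,0,0],[0,0,0,0,0,0,0],[0,0,0,0,0,0,0]]
  ]
}}

```text
clock: 7.28
position: [0.6924, -0.0215, 0.1285]
tool_rot: [3.139, -0.001, -0.221]
wrist_force: [-15.1, -10.8, 27.6]
grip_width: 0.0158
gripper_force: 64.6
```

```bash
python3 - <<'E'
from h import *
c=read_camera("side");cv2.imwrite("pics/s2.png",cv2.resize(c["img"][60:320,160:480,::-1],None,fx=2,fy=2))
E
```

```text
(no output)
```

View pics/s2.png

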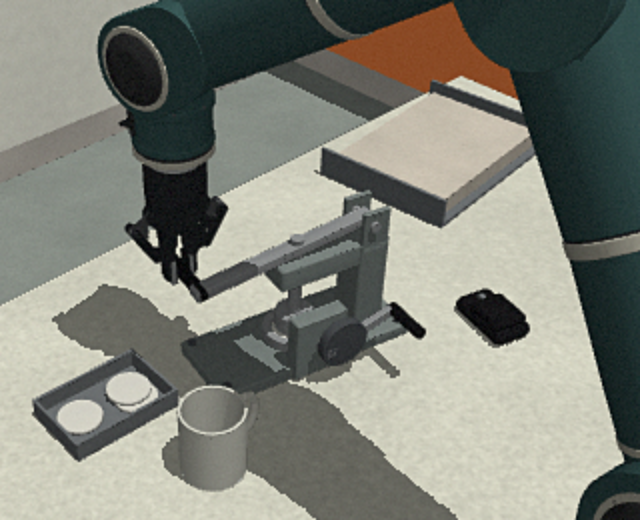

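The picture shows the handle gripped and fully down, and the force has risen to 27.6 N at the stop. Now I'll ease it back up.

{"method": "arm_command", "body": {
  "plan": [
    [[0,-0.01,-0.1,0,0,0,0],[0,-0.03,-0.2,0,0,0,0],[0,-0.02,-0.29,0,0,0,0],[0,-0.02,-0.29,0,0,0,0],[0,-0.01,-0.29,0,0,0,0],[0,0,-0.29,0,0,0,0],[0,0,-0.29,0,0,0,0],[0,0.01,-0.29,0,0,0,0],[0,0.02,-0.29,0,0,0,0],[0,0.02,-0.29,0,0,0,0],[0,0.03,-0.28,0,0,0,0],[0,0.04,-0.28,0,0,0,0]]
  ]
}}

```text
clock: 8.33
position: [0.6922, -0.0219, 0.1902]
tool_rot: [3.14, -0.001, -0.221]
wrist_force: [0.2, -9.2, -0.6]
grip_width: 0.0161
gripper_force: 64.7
```

{"method": "arm_command", "body": {
  "plan": [
    [[0,0.04,-0.28,0,0,0,0],[0,0.05,-0.28,0,0,0,0],[0,0.06,-0.28,0,0,0,0],[0,0.06,-0.28,0,0,0,0],[0,0.07,-0.28,0,0,0,0],[0,0.08,-0.28,0,0,0,0],[0,0.08,-0.27,0,0,0,0],[0,0.09,-0.27,0,0,0,0],[0,0.1,-0.27,0,0,0,0],[0,0.1,-0.27,0,0,0,0],[0,0.11,-0.26,0,0,0,0],[0,0.12,-0.26,0,0,0,0]]
  ]
}}

```text
clock: 9.33
position: [0.6878, -0.0405, 0.2553]
tool_rot: [3.14, -0.0, -0.221]
wrist_force: [1.1, -6.4, -2.3]
grip_width: 0.0167
gripper_force: 65.1
```

{"method": "arm_command", "body": {
  "plan": [
    [[0,0.12,-0.26,0,0,0,0],[0,0.13,-0.26,0,0,0,0],[0,0.12,-0.24,0,0,0,0],[0,0.05,-0.1,0,0,0,0],[0,0.02,-0.05,0,0,0,0],[0,0,0,0,0,0,0],[0,0,0,0,0,0,0]]
  ]
}}

```text
clock: 9.92
position: [0.6859, -0.0485, 0.2726]
tool_rot: [3.141, 0.0, -0.22]
wrist_force: [4.2, -4.7, -8.7]
grip_width: 0.0162
gripper_force: 63.4
```

{"method": "arm_command", "body": {
  "plan": [
    [[0,0,0,0,0,0,0.3],[0,0,0,0,0,0,0.6],[0,0,0,0,0,0,1],[0,0,0,0,0,0,1],[0,0,0,0,0,0,1],[0,0,0,0,0,0,1],[0,0,-0.5,0,0,0,1],[0,0,-1,0,0,0,1],[0,0,-1,0,0,0,1],[0,0,-1,0,0,0,1],[0,0,-1,0,0,0,1],[0,0,-0.5,0,0,0,1]]
  ]
}}

```text
clock: 10.92
position: [0.6864, -0.0472, 0.377]
tool_rot: [-3.141, -0.003, -0.219]
wrist_force: [-0.1, -0.1, -0.1]
grip_width: 0.0851
gripper_force: 0.0
```

```bash
python3 - <<'E'
from h import *
s=robot.read_state();print(s["position"],s["tool_rot"],s["joint_pos"].round(2))
c=read_camera("side");t0=np.load("side0.npz")
print(blob(c["img"],240,280,124,165),blob(t0["img"],244,276,128,160))
E
```

```text
[ 0.6863637  -0.0472006   0.37695456] [-3.14089997 -0.00314634 -0.21919629] [ 0.2   0.47 -0.28  1.23  0.13  1.46 -1.85]
(array([258.15923567, 141.05095541]), array([248.75962433, 133.29117283]), array([271.86951709, 152.36938115]), 157) (array([258.02564103, 141.00641026]), array([248.80487735, 133.23140563]), array([271.70247426, 152.53880014]), 156)
```

{"method": "arm_command", "body": {
  "plan": [
    [[-0.8,0.95,0,0,0,0,1],[-0.8,0.95,0,0,0,0,1],[-0.8,0.95,0,0,0,0,1],[-0.8,0.95,0,0,0,0,1],[-0.8,0.95,0,0,0,0,1],[-0.8,0.95,0,0,0,0,1],[-0.8,0.95,0,0,0,0,1],[-0.8,0.95,0,0,0,0,1],[-0.8,0.95,0,0,0,0,1],[-0.8,0.95,0,0,0,0,1],[-0.7,0.9,0,0,0,0,1],[0,0,0,0,0,-0.9,1]]
  ]
}}

```text
clock: 11.97
position: [0.4678, -0.2156, 0.3734]
tool_rot: [3.14, 0.001, -0.136]
wrist_force: [0.1, -0.6, -0.9]
grip_width: 0.0854
gripper_force: 0.0
```

{"method": "arm_command", "body": {
  "plan": [
    [[0,0,0,0,0,-1,1],[0,0,0,0,0,-1,1],[0,0,0,0,0,-1,1],[0,0,0,0,0,-1,1],[0,0,0,0,0,-1,1],[0,0,0,0,0,-1,1],[0,0,0,0,0,-1,1],[0,0,0,0,0,-1,1],[0,0,0,0,0,-1,1],[0,0,0,0,0,-1,1],[0,0,0,0,0,-1,1],[0,0,0,0,0,-1,1]]
  ]
}}

```text
clock: 12.97
position: [0.4707, -0.2124, 0.373]
tool_rot: [-3.141, -0.0, 1.076]
wrist_force: [0.1, -0.9, 0.2]
grip_width: 0.0855
gripper_force: 0.0
```

{"method": "arm_command", "body": {
  "plan": [
    [[0,0,0,0,0,-1,1],[0,0,0,0,0,-1,1],[0,0,0,0,0,-1,1],[0,0,0,0,0,-1,1],[0,0,0,0,0,-1,1],[0,0,0,0,0,-1,1],[0,0,0,0,0,-1,1],[0,0,0,0,0,-1,1],[0,0,0,0,0,-1,1],[0,0,0,0,0,-1,1],[0,0,0,0,0,-1,1],[0,0,0,0,0,-1,1]]
  ]
}}

```text
clock: 13.97
position: [0.4707, -0.2124, 0.373]
tool_rot: [-3.141, -0.001, 2.276]
wrist_force: [0.1, 0.5, 0.3]
grip_width: 0.0851
gripper_force: 0.0
```

{"method": "arm_command", "body": {
  "plan": [
    [[0,0,0,0,0,-1,1],[0,0,0,0,0,-1,1],[0,0,0,0,0,-1,1],[0,0,0,0,0,-1,1],[0,0,0,0,0,-1,1],[0,0,0,0,0,-1,1],[0,0,0,0,0,-0.5,1],[0,0,0,0,0,0,1]]
  ]
}}

```text
clock: 14.63
position: [0.4707, -0.2124, 0.373]
tool_rot: [3.141, -0.001, 2.923]
wrist_force: [-0.1, 1.2, -0.4]
grip_width: 0.0849
gripper_force: 0.0
```

```bash
python3 - <<'E'
from h import *
s=robot.read_state();print(s["position"],s["tool_rot"],s["joint_pos"].round(2))
c=read_camera("wrist");cv2.imwrite("pics/w3.png",c["img"][:,:,::-1]);np.savez("w3.npz",st=s["position"],rot=s["tool_rot"],**c)
E
```

```text
[ 0.47070912 -0.21244216  0.37304452] [ 3.14139769e+00 -6.26686995e-04  2.92348505e+00] [ 0.73  0.13 -0.41  1.67  0.06  1.35  1.67]
```

View pics/w3.png

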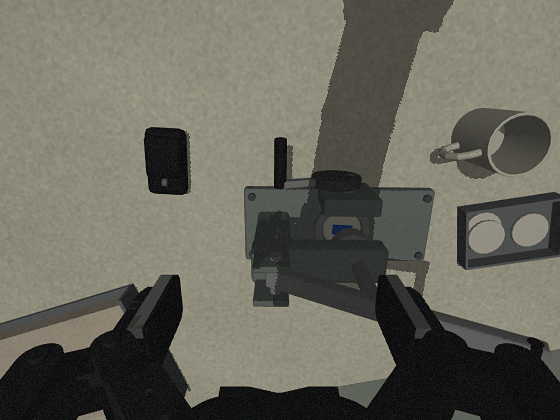

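The cam bar sits at columns 281, rows 138-188, close to the finger centre line (279).

```bash
python3 - <<'E'
from h import *
w=wrist("w3.npz");b=blob(w["img"],270,289,130,184,40)
P=[ray(w,q,.085) for q in b[:3]];print(b,np.round(P,4))
print([W([.6094,-.1432,-.215],[x,-.096,.085]).round(4).tolist() for x in(-.09,-.12,-.145)])
# base corners z .02
print([ray(w,q,.02).round(4).tolist() for q in((245,187),(434,188))])
Rt=Ro.from_euler("xyz",w["rot"]).as_matrix()
c=(P[1]+P[2])/2
print("y off",(Rt.T@(c-w["st"]))/.02)
E
```

```text
(array([279.99465241, 160.34046346]), array([280.65587674, 137.01859549]), array([279.34790769, 183.15162451]), 561) [[ 0.474  -0.2111  0.085 ]
 [ 0.4455 -0.204   0.085 ]
 [ 0.5031 -0.2184  0.085 ]]
[[[0.501, -0.2178, 0.085]], [[0.4717, -0.2114, 0.085]], [[0.4473, -0.2061, 0.085]]]
[[0.515, -0.2738, 0.02], [0.5779, 0.0034, 0.02]]
y off [-0.17317011  0.09682674 14.40213948]
```

{"method": "arm_command", "body": {
  "plan": [
    [[0,0.08,0.6,0,0,0,1],[0,0,1,0,0,0,1],[0,0,1,0,0,0,1],[0,0,1,0,0,0,1],[0,0,1,0,0,0,1],[0,0,1,0,0,0,1],[0,0,1,0,0,0,1],[0,0,1,0,0,0,1],[0,0,1,0,0,0,1],[0,0,1,0,0,0,1],[0,0,1,0,0,0,1],[0,0,0.4,0,0,0,1]]
  ]
}}

```text
clock: 15.68
position: [0.4701, -0.2105, 0.151]
tool_rot: [3.141, -0.003, 2.919]
wrist_force: [0.2, -1.4, -0.6]
grip_width: 0.0848
gripper_force: 0.0
```

{"method": "arm_command", "body": {
  "plan": [
    [[0,0,0.5,0,0,0,1],[0,0,0.6,0,0,0,1],[0,0,0.6,0,0,0,1],[0,0,0.6,0,0,0,1],[0,0,0.6,0,0,0,1],[0,0,0.6,0,0,0,1],[0,0,0.5,0,0,0,1],[0,0,0.3,0,0,0,1],[0,0,0,0,0,0,1]]
  ]
}}

```text
clock: 16.43
position: [0.4706, -0.2106, 0.0661]
tool_rot: [3.141, -0.002, 2.921]
wrist_force: [-0.2, -0.5, -0.0]
grip_width: 0.0854
gripper_force: 0.0
```

```bash
python3 - <<'E'
from h import *
s=robot.read_state();print(s["position"],s["tool_rot"],s["wrist_force"])
c=read_camera("wrist");cv2.imwrite("pics/w4.png",c["img"][:,:,::-1])
E
```

```text
[ 0.47063492 -0.2106088   0.0660866 ] [ 3.14103339e+00 -1.94415387e-03  2.92082991e+00] [-0.16672492 -0.48636057 -0.04144262]
```

View pics/w4.png

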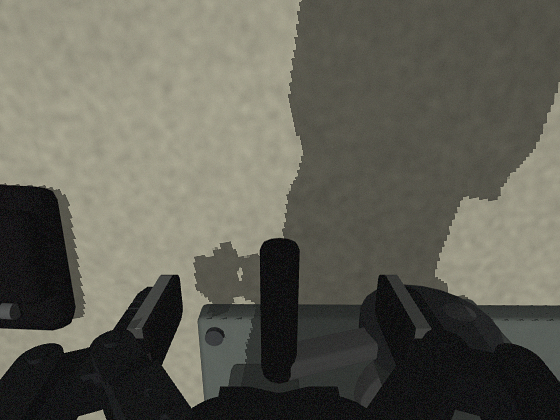

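The bar is centred between the fingers, at column 279.

{"method": "arm_command", "body": {
  "plan": [
    [[0,0,0,0,0,0,0.6],[0,0,0,0,0,0,0.3],[0,0,0,0,0,0,0],[0,0,0,0,0,0,0],[0,0,0,0,0,0,0],[0,0,0,0,0,0,0],[0,0,0,0,0,0,0],[0,0,0,0,0,0,0]]
  ]
}}

```text
clock: 17.15
position: [0.4714, -0.2108, 0.0676]
tool_rot: [3.141, 0.0, 2.921]
wrist_force: [-0.4, 2.2, 4.8]
grip_width: 0.0142
gripper_force: 58.4
```

```bash
python3 - <<'E'
import numpy as np
N=24;a=np.linspace(.3,np.pi/2,N+1)
print(np.c_[a[1:]-.3,-np.diff(np.cos(a))*5,-np.diff(np.sin(a))*5].round(2).tolist())
E
```

```text
[[0.05, 0.08, -0.25], [0.11, 0.1, -0.25], [0.16, 0.11, -0.24], [0.21, 0.12, -0.23], [0.26, 0.14, -0.23], [0.32, 0.15, -0.22], [0.37, 0.16, -0.21], [0.42, 0.17, -0.2], [0.48, 0.18, -0.19], [0.53, 0.19, -0.18], [0.58, 0.2, -0.17], [0.64, 0.21, -0.16], [0.69, 0.22, -0.15], [0.74, 0.22, -0.14], [0.79, 0.23, -0.13], [0.85, 0.24, -0.12], [0.9, 0.24, -0.1], [0.95, 0.25, -0.09], [1.01, 0.25, -0.08], [1.06, 0.26, -0.06], [1.11, 0.26, -0.05], [1.16, 0.26, -0.03], [1.22, 0.26, -0.02], [1.27, 0.26, -0.01]]
```

{"method": "arm_command", "body": {
  "plan": [
    [[0,0.08,-0.25,0,0,0,0],[0,0.1,-0.25,0,0,0,0],[0,0.11,-0.24,0,0,0,0],[0,0.12,-0.23,0,0,0,0],[0,0.14,-0.23,0,0,0,0],[0,0.15,-0.22,0,0,0,0],[0,0.16,-0.21,0,0,0,0],[0,0.17,-0.2,0,0,0,0],[0,0.18,-0.19,0,0,0,0],[0,0.19,-0.18,0,0,0,0],[0,0.2,-0.17,0,0,0,0],[0,0.21,-0.16,0,0,0,0]]
  ]
}}

```text
clock: 18.15
position: [0.4786, -0.1793, 0.1196]
tool_rot: [-3.137, 0.001, 2.917]
wrist_force: [-8.7, -24.7, 14.2]
grip_width: 0.0141
gripper_force: 58.5
```

{"method": "arm_command", "body": {
  "plan": [
    [[0,0.2,-0.19,0,0,0,0],[0,0.2,-0.18,0,0,0,0],[0,0.22,-0.17,0,0,0,0],[0,0.23,-0.15,0,0,0,0],[0,0.24,-0.13,0,0,0,0],[0,0.25,-0.11,0,0,0,0]]
  ]
}}

```text
clock: 18.65
position: [0.4849, -0.1521, 0.1384]
tool_rot: [-3.138, 0.001, 2.918]
wrist_force: [-9.1, -16.4, 20.7]
grip_width: 0.0139
gripper_force: 58.8
```

```bash
python3 - <<'E'
from h import *
s=robot.read_state();print(s["position"],s["wrist_force"],s["wrist_torque"])
c=read_camera("side");np.savez("side3.npz",**c);cv2.imwrite("pics/s3.png",cv2.resize(c["img"][120:270,250:450,::-1],None,fx=4,fy=4))
for a in (.9,1.1,1.27): print(a,proj(c,W([.6094,-.1432,-.218],[[-.145,-.1*np.cos(.3+a),.055+.1*np.sin(.3+a)],[-.09,-.1*np.cos(.3+a),.055+.1*np.sin(.3+a)]])).round(0).tolist())
E
```

```text
[ 0.48492587 -0.15212648  0.13843923] [ -9.10972269 -16.40730088  20.72757269] [-4.02386985  2.09780076 -0.15689668]
0.9 [[353.0, 214.0], [340.0, 202.0]]
1.1 [[347.0, 215.0], [334.0, 203.0]]
1.27 [[341.0, 217.0], [328.0, 205.0]]
```

View pics/s3.png

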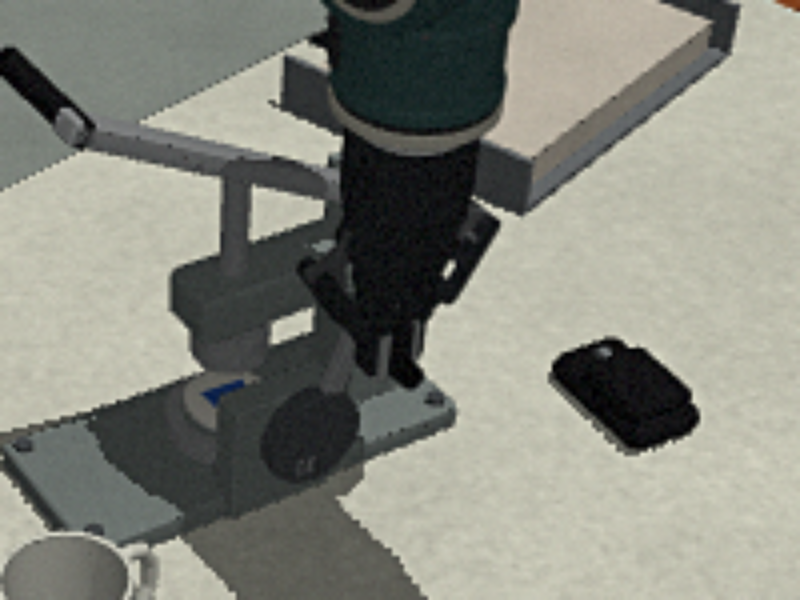

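The lever is roughly 0.9 rad up, and the bar has rolled towards the fingertips. I'll loosen to a cage, lower, push on to upright, then re-grip.

{"method": "arm_command", "body": {
  "plan": [
    [[0,0,0.1,0,0,0,0.24],[0,0,0.18,0,0,0,0.26],[0,0,0,0,0,0,0.26],[0,0,0,0,0,0,0.26]]
  ]
}}

```text
clock: 19.03
position: [0.4851, -0.1501, 0.1318]
tool_rot: [-3.141, 0.001, 2.92]
wrist_force: [0.4, -4.8, 1.3]
grip_width: 0.0223
gripper_force: 2.4
```

{"method": "arm_command", "body": {
  "plan": [
    [[0,0.2,-0.08,0,0,0,0.26],[0,0.22,-0.07,0,0,0,0.26],[0,0.22,-0.06,0,0,0,0.26],[0,0.22,-0.04,0,0,0,0.26],[0,0.22,-0.03,0,0,0,0.26],[0,0.22,-0.02,0,0,0,0.26],[0,0.22,0,0,0,0,0.26],[0,0.17,0,0,0,0,0.26],[0,0,0,0,0,0,0.26],[0,0,0,0,0,0,0.26]]
  ]
}}

```text
clock: 19.87
position: [0.4924, -0.1164, 0.1371]
tool_rot: [-3.142, -0.0, 2.921]
wrist_force: [-2.1, -4.3, 2.7]
grip_width: 0.0224
gripper_force: 1.9
```

```bash
python3 - <<'E'
from h import *
s=robot.read_state();print(s["position"],s["wrist_force"],s["grip_width"])
c=read_camera("side");cv2.imwrite("pics/s4.png",cv2.resize(c["img"][120:270,250:450,::-1],None,fx=4,fy=4))
E
```

```text
[ 0.49239408 -0.11637326  0.13711291] [-2.1380873  -4.32093551  2.68287992] 0.022446511310252028
```

View pics/s4.png

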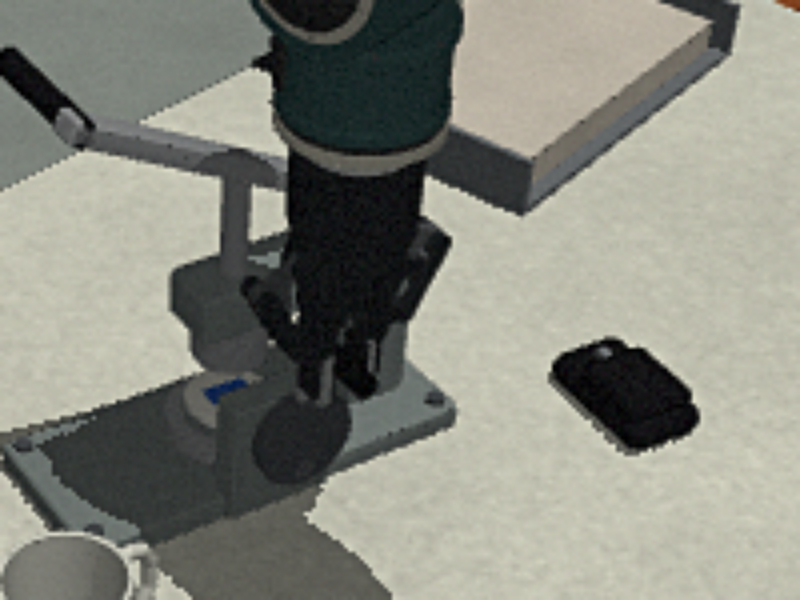

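The lever is nearly upright, inside the loose cage. Now I'll close the grip, which centres the bar.

{"method": "arm_command", "body": {
  "plan": [
    [[0,0,0,0,0,0,0.15],[0,0,0,0,0,0,0],[0,0,0,0,0,0,0],[0,0,0,0,0,0,0],[0,0,0,0,0,0,0],[0,0,0,0,0,0,0]]
  ]
}}

```text
clock: 20.42
position: [0.4924, -0.1167, 0.1372]
tool_rot: [-3.142, -0.0, 2.92]
wrist_force: [-1.3, -2.9, 6.9]
grip_width: 0.0143
gripper_force: 58.3
```

```bash
python3 - <<'E'
from h import *
s=robot.read_state();print(s["position"],s["wrist_force"],s["grip_width"])
p=s["position"]-[.6094,-.1432,0]
for y in(-.2107,-.218,-.223): print(y, W([0,0,-y],p).round(4))
c=read_camera("top")
a=read_camera("side");t0=np.load("top0.npz")
cv2.imwrite("pics/s5.png",np.vstack([cv2.resize(a["img"][175:260,280:380,::-1],(700,595//2*1),interpolation=cv2.INTER_CUBIC),cv2.resize(c["img"][185:275,270:400,::-1],(700,300),interpolation=cv2.INTER_CUBIC)]))
E
```

```text
[ 0.49236273 -0.11668301  0.13719972] [-1.26741908 -2.85283764  6.85495752] 0.014255750554082475
-0.2107 [[-0.12    0.0015  0.1372]]
-0.218 [[-0.12    0.0006  0.1372]]
-0.223 [[-0.12   -0.      0.1372]]
```

View pics/s5.png

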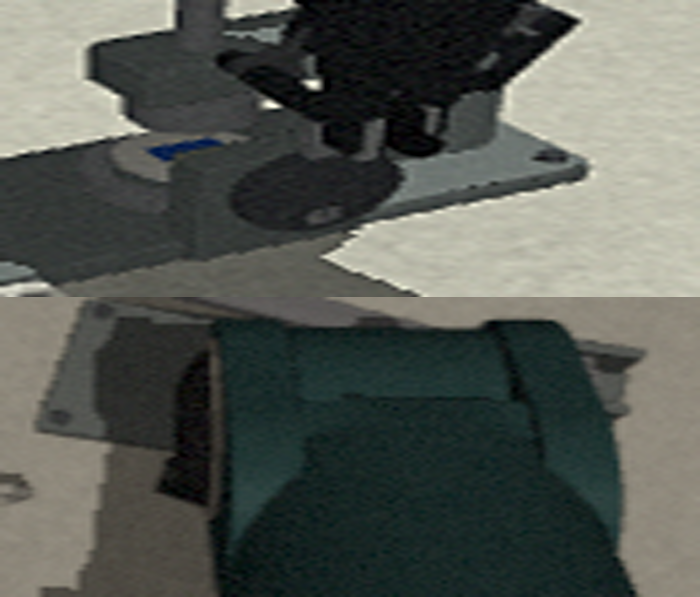

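The badge is lifted and centred in the nest, the lever is gripped upright (press y ≈ 0 ± 1.5 mm), and forces are small. I'm handing in.

```bash
python3 -c "
from plant import ticket
print(ticket.finish_job())"
```

```text
the job is handed in; nothing more can be done
None
```

The job is handed in: the handle was pulled fully down and eased back to rest, and the gripper now holds the cam lever upright (within about 1.5 mm by my estimate), with the badge raised in the nest and the mouse, mug and tray untouched; the hand-in gave no verdict.

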